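# Pump the jar vice tight on a bottle

## Robot

A 7-joint arm with a two-finger parallel gripper is mounted at the origin on a cart in front of the work surface, level with it; the furniture and walls round the work are solid. World frame = base frame: x ahead of the robot, y to its left, z up, the work surface at z = 0. Lengths are in m, angles in rad, forces in N, time in s.
With the tool pointing down it reaches from about 0.375 to 0.925 m from the base axis. Payload 3.1 kg.
Tool frame: the origin (TCP) lies on the centre line of the jaws, within the pads' length; the fingertips stand 14 mm ahead of it and the grasp point (between the pads) lies 5 mm behind it; z points along the fingers, y is the line along which they close (so a half turn about z gives the same grasp; the last joint's range is limited). The gripper opens to 85 mm and grips with 20 to 120 N. Pads are 22 mm wide; open, the fingers measure 114 mm over their backs; the gripper's body (76 mm by 85 mm) begins 54 mm behind the grasp point. The pads swing forward as they close: fully open they stand 13 mm farther back than shut.
Start: joints at [-1.204, 0.383, 0.044, 1.598, -0.018, 1.161, -0.05], TCP at [0.291, 0.581, 0.245] pointing down, gripper open.
Joint ranges: [-2.61, 2.61], [-0.41, 2.15], [-1.48, 1.57], [0, 2.5], [-1.57, 4.71], [0.05, 1.97], [-2.85, 2.85]. Speed limits (rad/s): [2.79, 2.79, 3.14, 3.14, 3.14, 3.14, 3.14].

## Interface

Orientations are given as a unit quaternion [x, y, z, w].
In Python, from bench import ctrl gives the robot as it stands. Calls block until the motion is done:
- ctrl.move_ptp(position, orientation): joint-space move of the TCP to a pose.
- ctrl.movel(position, orientation=None, speed=0.15): straight line of the TCP; orientation=None keeps the orientation; speed is the mean speed in m/s.
- ctrl.move_j(angles): joint-space move.
- ctrl.move_gripper(opening, effort=None): finger opening in m; effort is the grip in N (None keeps the last); returns when the fingers have stopped.
- ctrl.pause(seconds).
- ctrl.inverse_kinematics(position, orientation): joint angles nearest the present ones, or None.
- ctrl.read_camera(name): name is "scene" or "top"; returns (picture, depth): 480x640x3 uint8, red, green, blue; 480x640 float32, m along the optical axis (not along the pixel's ray), 0 where there is no reading.
- ctrl.camera_params(name): a dict with "K" (3x3 intrinsics, pixels), "dist_coeffs" ([k1, k2, p1, p2, k3] as OpenCV has them; the pictures are not rectified), "camera_from_world" (4x4, takes a point from world to camera coordinates). Camera axes: x right, y down, z forward; pixel columns grow to the right and rows downward; lengths in m; the calibration is good to about 2 mm. A picture is of the moment at which its call begins. camera_params takes no time and is no camera call.
A pose or a line that the arm cannot do raises ctrl.MotionError and nothing moves.
- ctrl.sign_off(): hands the job in; it is judged then, once.
Trained networks look in the newest picture that a camera, given by its name, has taken for a name from the list of things; names that differ only in an ending like _2 or _b are one class to them, and where a whole thing is asked for, a point or a joint stands for the part that bears it (a point fixed in the world has none). Each returns a list of dicts, best first, with "score" (0 to 1); they miss things now and then, are a little off and sometimes report something else, mostly with a low value. They report only what shows in the picture. A call takes as long as a camera call.
- ctrl.look_for(camera, name): "rect" ([left, top, right, bottom] in pixels, round what is visible of it).
- ctrl.outline_of(camera, name): "region" (480x640 bool, what is visible of it) and "rect" ([left, top, right, bottom] in pixels, round what is visible of it).
Readings, each from a call of its own:
- ctrl.read_time_s(): time.
- ctrl.read_qpos(): joint angles.
- ctrl.read_joint_vel(): joint speeds.
- ctrl.read_effort(): joint torques, N m.
- ctrl.read_eef_pos(): TCP position.
- ctrl.read_tcp_rot(): TCP orientation.
- ctrl.read_ft_force(): force on the tool from outside, world axes, zero at the start.
- ctrl.read_ft_torque(): the same for the moment, N m.
- ctrl.read_finger_gap(): finger opening in m.
- ctrl.read_grasp_force(): force on a finger pad.
Only numpy, scipy, OpenCV 4.12 (cv2) and the standard library are available. Lean on these libraries where they do the work, as an engineer would, in place of code of your own. Each camera call takes 0.05 s, during which the arm holds its last target. There are 200 camera calls.

## Task

The amber bottle stands loosely between the jaws of the jar vice: grip it firmly by swinging the ratchet lever back and forth through nearly its full travel, as many strokes as it takes. Stop tightening once the lever has clearly gone stiff, because too much squeeze would crack the glass, and leave the bottle standing upright, held between the two jaws. Work only the lever: do not touch the bottle or the jaws, and leave the mug and the garlic where they are.

Things in the scene. Friction and masses are not known exactly. Their poses are not given: they have to be found in the camera images.
- vice: Grey base plate of the jar vice, fixed on the worktop: x -65 to 65, y -75 to 255 mm of its frame, 8 mm thick. Origin: worktop level, on the vertical axis of ratchet wheel and lever. +y runs from the sliding to the fixed jaw (to the robot's left), -x to the robot. Steel wheel: 92 mm across, 18 teeth, 26 to 38 mm high, under the lever. Sprung pawls: one on the lever drives, one holds.
- lever (a joint): Lever swing, 0 to 1.3 rad between hard stops, growing anticlockwise from above. The lever's direction, anticlockwise from the vice's +x axis, is 2.705 rad + this value. Growing tightens: jaw gains 15 mm per rad, 5.2 mm per notch of 0.35 rad. Shrinking is the idle return, wheel held. Up to a notch is lost at each end of a stroke; under load the lever, let go, springs back less than a notch.
- lever_grip (a point): On the axis of the lever's upright round black post, 140 mm from the pivot, 98 mm above the worktop. The post is 18 mm thick and stands from 52 to 122 mm height on the flat lever arm. A free swing takes about 1 to 3 N. With the bottle held the push grows by about 2 N per notch: 5 N at the post is about 40 N on the bottle, a firm grip; the glass cracks at 100 N (11 N at the post).
- pad: Pad of the sliding jaw, 56 x 13 x 56 mm, rubber face to +y, on springs (4 N per mm) before the jaw's slide. Origin: at worktop level under the middle of its back; the face lies 13 mm along +y, its middle 40 mm high, and when fully open 113 mm along +y of the vice's origin. Being sprung, it stops once the bottle is held though the force still grows with each notch. Not to be touched.
- fence: Fixed jaw, bolted to the plate in various places along its slots, 70 mm wide, 64 mm high; two rubber faces in a shallow V look to the pad (-y). Origin: on the plate at the foot of the V, between the faces. Not to be touched.
- bottle: Amber glass bottle with green flip cap, 71 mm in diameter, 168 mm high, about 0.4 kg, standing loosely on the plate between pad and fixed jaw (18 to 32 mm of slack in all). Origin: centre of its underside, z along its axis. Not to be touched by the robot.
- mug: Mug, 88 x 119 x 99 mm, standing on the worktop left of the vice; origin under its centre. A bystander.
- garlic: Garlic bulb, 49 mm wide, 62 mm high, standing behind the vice; origin under its centre. A bystander.

How it is judged:
On the way, in this order (a step that is already met when the one before it is completed fails the run):
1. the lever is swung through a tightening stroke, past 0.9 rad (value of joint lever above 0.9 rad).
2. the lever is swung back, below 0.4 rad (value of joint lever below 0.4 rad).
At the end, for the whole second after the job is handed in: The bottle stands upright (within 0.1 rad) and still between the jaws, pressed by the pad with more than 12 N and against the fixed jaw with more than 10 N, the ratchet holding it (contact force between pad and bottle above 12 N and contact force between fence and bottle above 10 N and angle between bottle's own z axis and vertical below 0.1 rad and linear speed of bottle below 0.02 m/s); the robot touches nothing.
It fails at once if the bottle is squeezed with more than 100 N (contact force between pad and bottle above 100 N).
It fails at once if the robot pushes on the bottle (contact force between any of the arm, the fingers and bottle above 1.5 N).
It fails at once if the robot pushes on a jaw (contact force between any of the arm, the fingers and pad above 1.5 N or contact force between any of the arm, the fingers and fence above 1.5 N).
It fails at once if the mug or the garlic is moved by more than 3 cm (distance of any of mug, garlic from where it was at the start of the episode above 0.03 m).
It also fails if it takes over 72 s, if anything falls off the work surface, if the arm or the gripper's body presses on something with over 40 N, if the wrist force passes 120 N, or if a joint passes its speed limit or range.

## Working session

There is one attempt and no reset: what is moved stays moved. The work goes in short steps, each a Python script; the robot and the scene stay as the last script left them, time stands still between calls to the robot, and variables do not carry over. Pictures are saved under pics/ and viewed, at most 10 in all, crops included, and the job is handed in when it is done.

```bash
mkdir -p pics; ls; cat > h.py <<'E'
import numpy as np, cv2
from bench import ctrl
def cloud(cam, depth, mask):
    p=ctrl.camera_params(cam); K=np.array(p["K"]); T=np.linalg.inv(np.array(p["camera_from_world"]))
    v,u=np.nonzero(mask&(depth>0)); z=depth[v,u]
    n=cv2.undistortPoints(np.c_[u,v].astype(np.float64)[:,None],K,np.array(p["dist_coeffs"]))[:,0]
    return (np.c_[n*z[:,None],z,np.ones(len(z))]@T.T)[:,:3]
E
python3 - <<'E'
from h import *
for c in ["scene","top"]:
    im,d=ctrl.read_camera(c); cv2.imwrite(f"pics/{c}0.png",im[:,:,::-1]); 
    for n in ["lever","lever_grip","vice","pad","fence","bottle","mug","garlic"]:
        for o in ctrl.outline_of(c,n)[:1]:
            P=cloud(c,d,o["region"]); 
            print(c,n,round(o["score"],2),np.round(o["rect"]),len(P), np.round(np.percentile(P,[2,50,98],axis=0),3).tolist() if len(P) else "")
print(ctrl.read_time_s(),ctrl.read_tcp_rot())
E
```

```text
bench.py
pics
scene lever 0.89 [380. 219. 436. 254.] 699 [[0.461, -0.067, 0.004], [0.515, 0.022, 0.051], [0.617, 0.044, 0.12]]
scene lever_grip 0.62 [385. 219. 435. 256.] 645 [[0.461, -0.138, -0.003], [0.504, 0.025, 0.051], [0.613, 0.044, 0.121]]
scene pad 0.48 [361. 249. 371. 259.] 41 [[0.584, 0.094, 0.016], [0.588, 0.102, 0.025], [0.598, 0.106, 0.035]]
scene fence 0.49 [333. 276. 345. 282.] 98 [[0.568, 0.21, 0.009], [0.576, 0.228, 0.016], [0.595, 0.235, 0.025]]
scene mug 0.79 [324. 305. 375. 372.] 2730 [[0.351, 0.377, -0.0], [0.387, 0.43, 0.067], [0.434, 0.461, 0.098]]
scene garlic 0.73 [260. 233. 280. 257.] 283 [[0.762, 0.169, -0.0], [0.776, 0.23, 0.023], [0.811, 0.245, 0.049]]
top lever 0.74 [436. 217. 460. 312.] 1431 [[0.461, -0.025, 0.033], [0.546, 0.008, 0.053], [0.617, 0.04, 0.124]]
top lever_grip 0.64 [432. 217. 460. 313.] 1391 [[0.462, -0.025, 0.033], [0.547, 0.008, 0.053], [0.618, 0.04, 0.124]]
top vice 0.86 [298. 194. 490. 316.] 10948 [[0.475, -0.077, 0.004], [0.581, 0.043, 0.009], [0.661, 0.238, 0.069]]
top pad 0.8 [376. 216. 414. 255.] 653 [[0.584, 0.049, 0.007], [0.61, 0.095, 0.047], [0.641, 0.104, 0.07]]
top fence 0.68 [303. 229. 329. 276.] 835 [[0.569, 0.199, 0.008], [0.599, 0.216, 0.068], [0.636, 0.232, 0.075]]
top bottle 0.75 [332. 216. 372. 269.] 1834 [[0.569, 0.126, 0.022], [0.591, 0.161, 0.126], [0.628, 0.189, 0.177]]
top mug 0.83 [185. 357. 244. 430.] 2996 [[0.354, 0.375, 0.005], [0.395, 0.426, 0.039], [0.445, 0.458, 0.1]]
top garlic 0.9 [284. 146. 307. 175.] 562 [[0.762, 0.197, 0.0], [0.779, 0.219, 0.028], [0.805, 0.241, 0.057]]
0.9 [ 2.30318588e-01  9.73115280e-01  1.68203693e-05 -1.34291256e-05]
```

```bash
python3 - <<'E'
from h import *
im,d=ctrl.read_camera("top")
cv2.imwrite("pics/topcrop.png",cv2.resize(im[130:450,170:510,::-1],None,fx=1.75,fy=1.75))
o=ctrl.outline_of("top","lever")[0]; P=cloud("top",d,o["region"])
Q=P[P[:,2]>.115]; print("posttop",len(Q),Q.mean(0),Q.min(0),Q.max(0))
R=P[(P[:,2]>.04)&(P[:,2]<.06)]; print("arm",cv2.minAreaRect((R[:,:2]*1000).astype(np.float32)))
o=ctrl.outline_of("top","vice")[0]; P=cloud("top",d,o["region"]);R=P[(P[:,2]>.005)&(P[:,2]<.012)]
r=cv2.minAreaRect((R[:,:2]*1000).astype(np.float32)); print("plate",r,cv2.boxPoints(r).tolist())
E
```

```text
posttop 98 [0.46942527 0.03225711 0.12238125] [0.46198639 0.02305543 0.11571696] [0.47814977 0.03959618 0.12914062]
arm ((539.2421875, 5.183513641357422), (40.87032699584961, 171.27645874023438), 75.53501892089844)
plate ((597.48974609375, 79.49188995361328), (130.00326538085938, 329.1163024902344), 3.8977274894714355) [[521.4525146484375, 239.25086975097656], [543.824462890625, -89.10416412353516], [673.5269775390625, -80.26708984375], [651.155029296875, 248.08795166015625]]
```

View pics/topcrop.png

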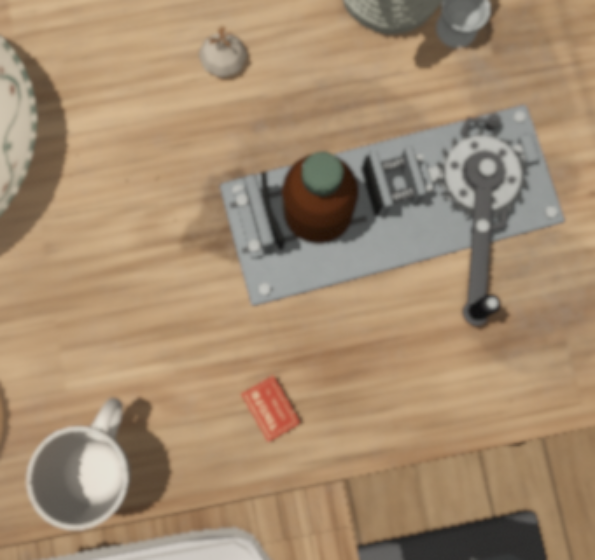

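View pics/scene0.png

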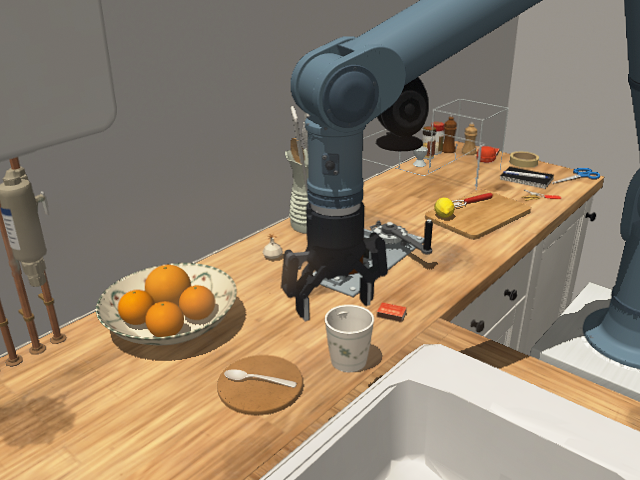

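The top crop shows the pivot at about (487,168) and the post at (482,310). The bottle is at (320,195), between the pad (385,180) and the fence (260,210). The plate fit puts the pivot near (0.604, -0.010) with yaw 0.068. The post measures 140.7 mm from it, against 140 mm given, so lever ≈ 0.05 rad. I'll cage the post loosely with the fingers.

```bash
cat >> h.py <<'E'
from scipy.spatial.transform import Rotation
PIV=np.array([.6036,-.0103]); A0=2.705+.068; r=.140
def pose(q,z=.094):
    a=A0+q; t=np.array([np.sin(a),-np.cos(a),0])   # clockwise tangent = finger closing line
    zz=np.array([0,0,-1.]); R=np.c_[np.cross(t,zz),t,zz]
    return [*(PIV+r*np.array([np.cos(a),np.sin(a)])),z], Rotation.from_matrix(R).as_quat()
def frc(q):
    f=np.mean([ctrl.read_ft_force() for _ in range(3)],axis=0); a=A0+q
    return f, -(f[0]*-np.sin(a)+f[1]*np.cos(a)), f[0]*np.cos(a)+f[1]*np.sin(a)  # tightening push, radial
E
python3 - <<'E'
from h import *
for q in np.arange(0,1.31,.26):
    j=ctrl.inverse_kinematics(*pose(q)); print(None if j is None else np.round(j,2))
p,o=pose(.06,.245)
ctrl.movel(p,o,speed=.25); print(ctrl.read_time_s(),ctrl.read_eef_pos(),frc(.06))
ctrl.movel(pose(.06)[0],speed=.1); print(frc(.06))
ctrl.move_gripper(.030,20); print(ctrl.read_finger_gap(),ctrl.read_time_s(),ctrl.read_eef_pos(),frc(.06))
im,d=ctrl.read_camera("top"); cv2.imwrite("pics/t2.png",cv2.resize(im[150:350,350:510,::-1],None,fx=3,fy=3))
im,d=ctrl.read_camera("scene"); cv2.imwrite("pics/s2.png",cv2.resize(im[150:350,300:500,::-1],None,fx=3,fy=3))
E
```

```text
[-0.57  0.28  0.44  2.15 -0.17  0.75  1.19]
[-0.54  0.27  0.49  2.17 -0.18  0.74  1.53]
[-0.5   0.27  0.53  2.17 -0.21  0.74  1.89]
[-0.45  0.3   0.56  2.14 -0.24  0.76  2.25]
[-0.34  0.34  0.52  2.08 -0.24  0.77  2.57]
[ 1.    0.6  -1.03  1.95  0.64  0.95  2.16]
3.5083 [0.46995911 0.03316671 0.24492201] (array([-0.15930063, -0.1714234 ,  0.49116134]), np.float64(-0.21170817403189274), np.float64(0.09971119440808396))
(array([-0.56609113,  0.26624246,  0.13593056]), np.float64(0.08173358011622536), np.float64(0.6202127388859511))
0.029995057206655244 5.7417 [0.47019888 0.03223957 0.09399189] (array([ 0.86796013, -0.5285054 ,  0.45748202]), np.float64(-0.23992465698208976), np.float64(-0.9874760220237031))
```

View pics/t2.png

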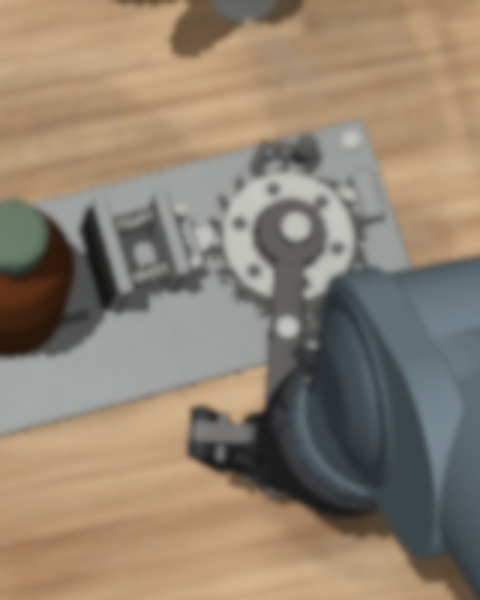

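View pics/s2.png

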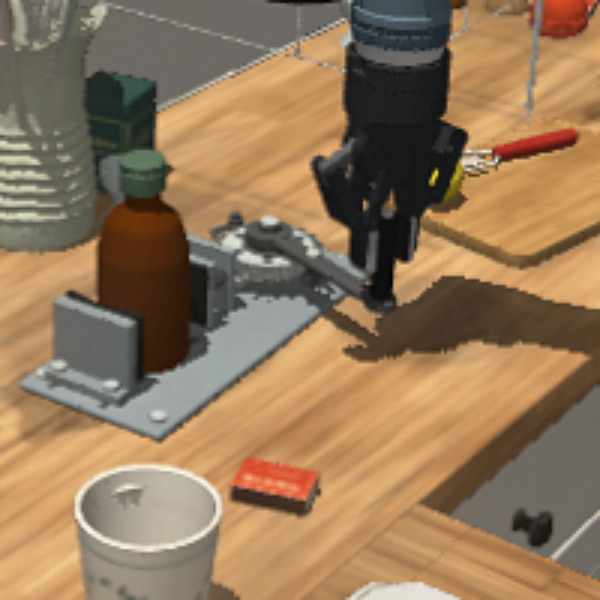

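```bash
sed -i 's|t=np.array(\[np.sin(a),-np.cos(a),0\])|b=A0+.06+.8*(q-.06); t=np.array([np.sin(b),-np.cos(b),0])|' h.py; python3 -c "
from h import *
for q in (0,.6,1.,1.15,1.3): print(np.round(ctrl.inverse_kinematics(*pose(q)),2))"
```

```text
[-0.57  0.28  0.45  2.15 -0.18  0.75  1.2 ]
[-0.36  0.27  0.4   2.16 -0.15  0.74  1.84]
[-0.21  0.32  0.36  2.09 -0.16  0.76  2.26]
[-0.16  0.34  0.34  2.05 -0.16  0.77  2.41]
[-0.12  0.37  0.32  2.01 -0.16  0.79  2.54]
```

The scene crop shows the post caged between the fingers at about (385,265), and the top crop shows nothing else touched. Next is the first stroke, monitoring the force.

```bash
cat >> h.py <<'E'
def stroke(q0,q1,lim,step=.1,speed=.07):
    n=max(1,int(np.ceil(abs(q1-q0)/step-1e-6)))
    for q in np.linspace(q0,q1,n+1)[1:]:
        ctrl.movel(*pose(q),speed=speed); f,t,rd=frc(q)
        print(f"q {q:.2f} push {t:.1f} rad {rd:.1f} t {ctrl.read_time_s():.1f}")
        if abs(t)>lim: break
    return q
E
python3 - <<'E'
from h import *
print(stroke(.06,1.31,6))
im,d=ctrl.read_camera("top"); cv2.imwrite("pics/t3.png",cv2.resize(im[150:350,290:510,::-1],None,fx=3,fy=3))
E
```

```text
q 0.16 push -0.1 rad 0.9 t 6.2
q 0.25 push -0.6 rad 0.2 t 6.5
q 0.35 push 0.0 rad 1.0 t 6.9
q 0.44 push -0.9 rad -0.2 t 7.2
q 0.54 push 0.5 rad -0.9 t 7.5
q 0.64 push 0.1 rad -1.0 t 7.9
q 0.73 push 0.6 rad 0.2 t 8.2
q 0.83 push 0.1 rad -0.3 t 8.6
q 0.93 push 0.2 rad -0.6 t 8.9
q 1.02 push -0.6 rad 0.3 t 9.3
q 1.12 push -0.3 rad -1.0 t 9.6
q 1.21 push -0.2 rad 0.1 t 9.9
q 1.31 push 0.3 rad -0.8 t 10.3
1.31
```

View pics/t3.png

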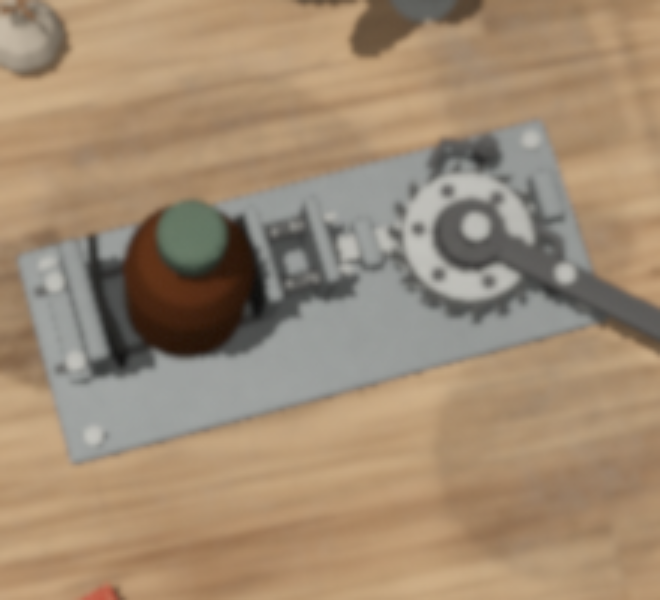

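The lever swung fully and the pad is now at the bottle. Next I swing back, then run the second stroke with more averaging on the force.

```bash
sed -i 's|for _ in range(3)\]|for _ in range(12) if ctrl.pause(.02) is None]|' h.py; python3 - <<'E'
from h import *
stroke(1.31,-.01,4,step=.22,speed=.1)
im,d=ctrl.read_camera("top"); ol=ctrl.outline_of("top","lever")
if ol:
    P=cloud("top",d,ol[0]["region"]); R=P[(P[:,2]>.044)&(P[:,2]<.06)]; e=R[:,:2]-PIV; e=e[np.hypot(*e.T)>.04].mean(0); print("lever",np.arctan2(e[1],e[0])%6.283-A0)
print(stroke(-.01,.9,4.5))
E
```

```text
return _methods._mean(a, axis=axis, dtype=dtype,
  ret = ret.dtype.type(ret / rcount)
Traceback (most recent call last):
  File "h.py", line 20, in stroke
    ctrl.movel(*pose(q),speed=speed); f,t,rd=frc(q)
                                             ~~~^^^
  File "h.py", line 16, in frc
    return f, -(f[0]*-np.sin(a)+f[1]*np.cos(a)), f[0]*np.cos(a)+f[1]*np.sin(a)  # tightening push, radial
                ~^^^
IndexError: invalid index to scalar variable.
```

```bash
sed -i 's|if ctrl.pause(.02) is None\]|if (ctrl.pause(.02),1)]|' h.py; python3 - <<'E'
from h import *
stroke(1.09,-.01,4,step=.22,speed=.1)
im,d=ctrl.read_camera("top"); ol=ctrl.outline_of("top","lever")
if ol:
    P=cloud("top",d,ol[0]["region"]); R=P[(P[:,2]>.044)&(P[:,2]<.06)]; e=R[:,:2]-PIV; e=e[np.hypot(*e.T)>.04].mean(0); print("lever",np.arctan2(e[1],e[0])%6.283-A0)
print(stroke(-.01,.9,4.5))
E
```

```text
q 0.87 push 0.1 rad 0.3 t 11.7
q 0.65 push -0.1 rad -0.0 t 12.3
q 0.43 push -0.0 rad -0.1 t 13.0
q 0.21 push -0.3 rad -0.3 t 13.6
q -0.01 push -0.1 rad -0.4 t 14.3
lever -0.012693155733885852
q 0.08 push 0.4 rad -0.2 t 14.9
q 0.17 push 0.1 rad 0.3 t 15.4
q 0.26 push 0.2 rad 0.0 t 16.0
q 0.35 push 0.3 rad 0.1 t 16.5
q 0.44 push -0.1 rad -0.2 t 17.1
q 0.54 push 0.1 rad 0.0 t 17.6
q 0.63 push 0.1 rad -0.0 t 18.1
q 0.72 push 0.1 rad -0.0 t 18.6
q 0.81 push 0.2 rad -0.0 t 19.2
q 0.90 push 0.0 rad 0.2 t 19.7
0.9
```

```bash
python3 - <<'E'
from h import *
print(stroke(.9,1.31,6.5))
im,d=ctrl.read_camera("top"); cv2.imwrite("pics/t4.png",cv2.resize(im[150:350,290:510,::-1],None,fx=3,fy=3))
E
```

```text
q 0.98 push -0.1 rad -0.1 t 20.2
q 1.06 push -0.0 rad 0.1 t 20.8
q 1.15 push 0.0 rad -0.2 t 21.3
q 1.23 push 0.4 rad -0.1 t 21.8
q 1.31 push -0.1 rad 0.1 t 22.3
1.31
```

View pics/t4.png

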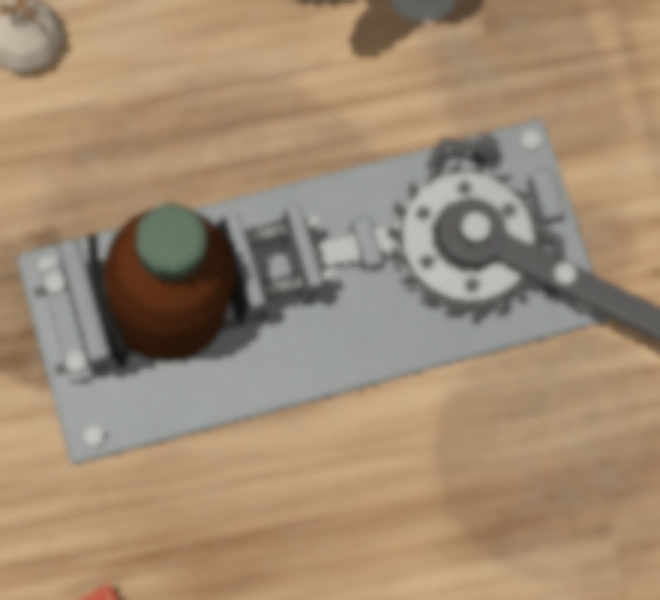

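The pad is pushing the bottle, which is almost at the fence. I'll return and make the third stroke in fine steps.

```bash
python3 - <<'E'
from h import *
stroke(1.31,-.01,4,step=.22,speed=.12)
print(stroke(-.01,1.31,5,step=.08,speed=.08))
im,d=ctrl.read_camera("top"); cv2.imwrite("pics/t5.png",cv2.resize(im[150:350,290:510,::-1],None,fx=3,fy=3))
E
```

```text
q 1.09 push -0.2 rad -0.1 t 23.0
q 0.87 push -0.0 rad 0.0 t 23.6
q 0.65 push 0.1 rad 0.0 t 24.2
q 0.43 push -0.2 rad -0.2 t 24.8
q 0.21 push -0.3 rad 0.1 t 25.4
q -0.01 push -0.1 rad 0.1 t 26.0
q 0.07 push -0.0 rad 0.2 t 26.5
q 0.15 push 0.1 rad 0.1 t 27.0
q 0.22 push 0.1 rad 0.1 t 27.4
q 0.30 push 0.1 rad -0.0 t 27.9
q 0.38 push 0.2 rad 0.2 t 28.4
q 0.46 push -0.0 rad 0.1 t 28.9
q 0.53 push -0.2 rad -0.0 t 29.4
q 0.61 push -0.2 rad 0.3 t 29.9
q 0.69 push 0.0 rad -0.1 t 30.4
q 0.77 push 0.1 rad -0.1 t 30.8
q 0.84 push 0.4 rad 0.0 t 31.3
q 0.92 push 0.7 rad 0.2 t 31.8
q 1.00 push 0.9 rad 0.1 t 32.3
q 1.08 push 1.6 rad 0.2 t 32.8
q 1.15 push 2.2 rad -0.3 t 33.2
q 1.23 push 2.4 rad -0.2 t 33.7
q 1.31 push 2.9 rad -0.3 t 34.2
1.31
```

View pics/t5.png

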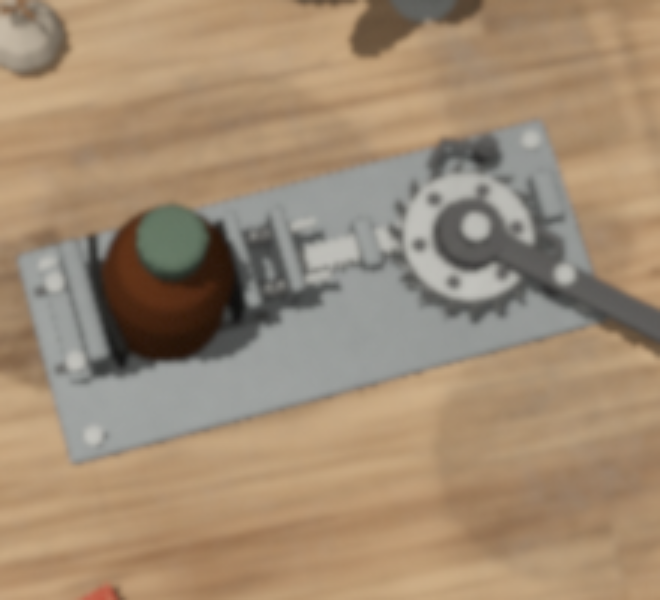

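The bottle is clamped and the springs are compressing: about 2.9 N static, or roughly 29 N on the glass. One more partial stroke should bring it to about 5 N.

```bash
python3 - <<'E'
from h import *
stroke(1.31,-.01,4,step=.22,speed=.12)
print(stroke(-.01,1.31,4.8,step=.07,speed=.08))
E
```

```text
q 1.09 push 3.3 rad -1.0 t 34.9
q 0.87 push -0.0 rad 0.1 t 35.5
q 0.65 push 0.0 rad 0.2 t 36.1
q 0.43 push -0.3 rad 0.1 t 36.7
q 0.21 push -0.2 rad -0.1 t 37.3
q -0.01 push -0.2 rad -0.0 t 37.9
q 0.06 push 0.1 rad -0.1 t 38.4
q 0.13 push -0.1 rad -0.0 t 38.9
q 0.20 push 0.3 rad -0.0 t 39.3
q 0.27 push -0.3 rad 0.5 t 39.8
q 0.34 push 1.5 rad 0.7 t 40.3
q 0.41 push 2.0 rad 1.1 t 40.8
q 0.48 push 2.3 rad 1.5 t 41.2
q 0.55 push 3.0 rad 1.6 t 41.7
q 0.62 push 3.2 rad 2.1 t 42.2
q 0.68 push 2.4 rad 1.3 t 42.7
q 0.75 push 3.9 rad 1.0 t 43.1
q 0.82 push 4.5 rad 0.7 t 43.6
q 0.89 push 4.5 rad 0.5 t 44.1
q 0.96 push 5.0 rad 0.3 t 44.6
0.9626315789473684
```

```bash
python3 - <<'E'
from h import *
for q in np.arange(.89,.54,-.07):
    ctrl.movel(*pose(q),speed=.08); print(round(q,2),np.round(frc(q)[1:],1))
ctrl.move_gripper(.085); print(ctrl.read_finger_gap())
p=ctrl.read_eef_pos(); ctrl.movel([p[0],p[1],.26],speed=.12)
ctrl.movel([.45,-.2,.3],speed=.2); ctrl.pause(.5)
im,d=ctrl.read_camera("scene"); cv2.imwrite("pics/s6.png",cv2.resize(im[150:400,240:520,::-1],None,fx=2.4,fy=2.4))
im,d=ctrl.read_camera("top"); cv2.imwrite("pics/t6.png",cv2.resize(im[150:350,290:510,::-1],None,fx=3,fy=3))
print(ctrl.read_time_s())
E
```

```text
0.89 [6.5 0.4]
0.82 [6. 0.]
0.75 [5.4 0.1]
0.68 [ 3.8 -1.2]
0.61 [-0.3  0.1]
0.0848186693757919
50.6167
```

View pics/s6.png

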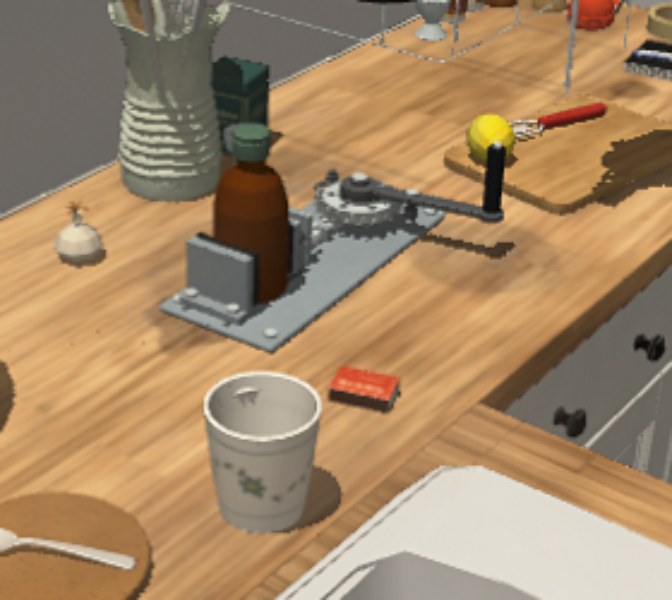

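View pics/t6.png

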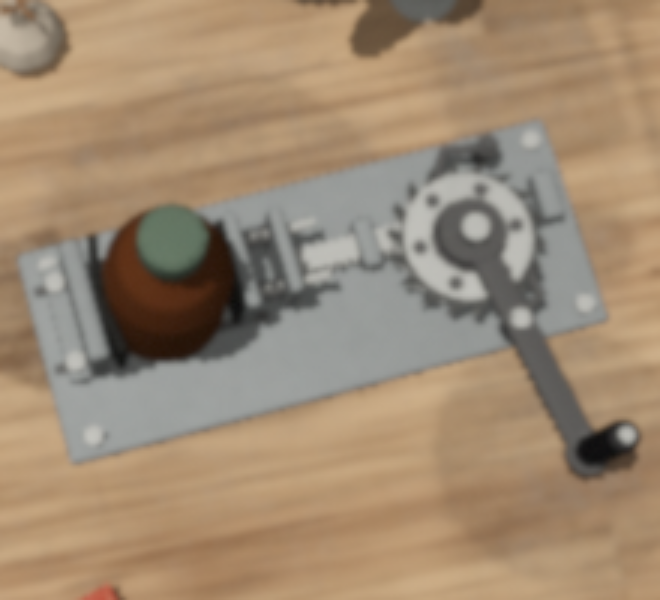

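The scene crop shows the bottle upright at (250,230), clamped between the pad and the fence. The mug and garlic haven't moved and the arm is clear. The top crop shows the springs still compressed after release, and I estimate about 30 N held, so I'm handing in.

```bash
python3 -c "
from bench import ctrl
print(ctrl.sign_off())"
```

```text
the job is handed in; nothing more can be done
None
```

The job is handed in at about 51 s of the 72 s allowed: four lever strokes have the bottle clamped upright at an estimated 30 N, judged from the push on the lever (the peak was about 50–65 N, below the 100 N limit), and the arm is clear.

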